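# Close the light source: filter drawer home, window cover snapped on and held

### The arm

A 6-joint arm with a two-finger parallel gripper is mounted at the origin on the work surface. World frame = base frame: x ahead of the robot, y to its left, z up, the work surface at z = 0. Lengths are in m, angles in rad, forces in N, time in s.
With the tool pointing down it reaches from about 0.25 to 0.775 m from the base axis. Payload 8.9 kg.
Tool frame: the origin (TCP) lies at the very end of the fingers, on their centre line; the grasp point (between the pads) lies 19 mm behind it (manip.grip_point_offset is the distance from the TCP to the grasp point, in m); z points along the fingers, y is the line along which they close (so a half turn about z gives the same grasp; the last joint's range is limited). The gripper opens to 85 mm and grips with 20 to 120 N. Pads are 22 mm wide; open, the fingers measure 114 mm over their backs; the gripper's body (76 mm by 85 mm) begins 54 mm behind the grasp point. The pads swing forward as they close: fully open they stand 13 mm farther back than shut.
Start: joints at [-1.294, 0.291, -0.153, 1.127, 0, 1.431], TCP at [0.212, -0.48, 0.231] pointing down, gripper open.
Joint ranges: [-2.52, 2.52], [-0.91, 1.74], [-1.3, 1.37], [-1.96, 2.02], [-1.52, 1.47], [-3.14, 3.14]. Speed limits (rad/s): [2.22, 2.22, 2.79, 3.14, 3.14, 3.14].

### API

Orientations are given as a 3x3 rotation matrix whose columns are the frame's x, y, z axes.
In Python, from plant import manip gives the robot as it stands.
- The arm moves only by the tool arm_command, never from a script. Its argument "deltas" is a list that holds one entry, the list of rows, each a list of 7 numbers: the finger opening in mm, from 0 to 85.4, then the shift along the tool's x, y, z in units of 25 mm (1.0 is 25 mm), then the turn, a rotation vector about the tool's x, y, z in units of 8 degrees (1.0 is 8 degrees). A call has exactly 8 rows; each row is the pose to reach, as a shift and turn from the pose commanded when the call began, along the tool's axes at that moment; what a row does not reach only later rows make up. A row lasts 1/10 s, in which the tool goes at most 50 mm and 8.59 degrees, less where a joint would pass 70% of its speed; a pose out of reach is approached as far as the arm can. A call with a gripper value outside its range is refused whole. The fingers move at their own pace and stop on an object; "grip_force" is the grip in N (left out, the last holds). Time passes only in rows, so rows that repeat a pose let the fingers close, or fill a call up. It gives the time, the measured TCP pose, the force, the opening and the grip force at its end, in the units of the state.
- manip.read_state(): the state, without advancing time (a new reading comes with each control period).
- manip.snapshot(name): name is "scene" or "top"; returns a dict with "frame" (420x560x3 uint8, blue, green, red), "fx", "fy", "cx", "cy" (pixels), "D" ([k1, k2, p1, p2, k3] as OpenCV has them; the pictures are not rectified), "world_from_camera" (4x4, takes a point from camera to world coordinates). Camera axes: x right, y down, z forward; pixel columns grow to the right and rows downward; lengths in m; the calibration is good to about 2 mm. A picture is of the moment at which its call begins. There is no depth.
- manip.finish_job(): hands the job in; it is judged then, once.
The state is a dict: "time": time; "joint_pos": joint angles; "joint_vel": joint speeds; "effort": joint torques, N m; "tool_pos": TCP position; "ee_rot": TCP orientation; "force": force on the tool from outside, world axes, zero at the start; "moment": the same for the moment, N m; "gripper_width": finger opening in m; "finger_force": force on a finger pad.
Only numpy, scipy, OpenCV 4.12 (cv2) and the standard library are available. Lean on these libraries where they do the work, as an engineer would, in place of code of your own. Each camera call takes 0.05 s, during which the arm holds its last target. There are 200 camera calls.

### The job

First push the open filter drawer of the microscope's light source fully home until it clicks into its detent. Then pick up the loose cover by its orange rib, put it over the window socket on top of the light source and press it down until it snaps fully home, and finish while still pressing down on it with about 12 N, fingers on the cover. Leave the bottle, the jar and the slide box where they stand.

Things in the scene. Friction and masses are not known exactly. Their poses are not given: they have to be found in the camera images.
- light_source: cream box 170 x 200 x 85 mm (x, y, z), fixed to the bench. Origin: centre of its underside; its front (drawer side) faces its -x. On its flat top stands the window socket: an aluminium plinth 72 x 48 mm (x, y), 20 mm high, top edges rounded 3 mm, its axis 30 mm in front of the box's centre and 65 mm behind the drawer's outer face when home.
- filter_drawer (a joint): how far the black filter drawer in the front of the light source is open, m: 0 = home, 0.065 = full travel. It slides along the light source's x axis (push towards +x to close), with about 1 N of friction; in about the last 8 mm a sprung detent resists with up to about 6 N more, then pulls the drawer home over the last 3 mm.
- drawer_front (a point): centre of the outer face of the drawer's black front panel (panel 100 mm wide, 46 mm high, upright, standing from 24 to 70 mm above the bench; the point is 47 mm above the bench). Axes as the light source's: the face looks to -x.
- cover: loose snap cover, 90 g: ivory cap 82 x 65 mm (x, y), 22 mm high, open below, with an orange rib along its x axis on top (60 long, 14 wide, 20 mm high). Origin: centre of its lower rim, z up. Inside 76 x 59 mm, 18 mm deep; a bead inside each long wall leaves 52 mm, so 2 mm of play all round on the plinth. Fits either way round (half a turn). Stands rim down on the bench at the start.
- cover_grip (a point): centre of the cover's orange rib, 32 mm above the cover's rim; axes as the cover's. Flat cap top on both sides of the rib 10 mm below this point: fingertips closed on the rib may rest and press there.
- seat (a point): where the cover's origin lies when snapped home: on the socket's axis, 89 mm above the bench, axes as the light source's (cover's x along x). Its beads meet two sprung steel bars about 11 mm above this; the push peaks at 9 to 19 N some 7 to 9 mm above, then suddenly drops below zero (the bars pull the cover down by up to 6 N), is near zero at the seat, and rises again on the gasket.
- gasket: black rubber frame 60 x 36 mm on top of the plinth, its top 107 mm above the bench; the inside of the cover lands on it when home, so it carries the push. Origin: centre of its underside, 105 mm above the bench.
- reagent_bottle: amber bottle, 48 mm diameter, 100 mm high, loose; origin at the centre of its underside. Leave it where it stands.
- specimen_jar: white jar with red cap, 60 mm diameter, 65 mm high, loose; origin at the centre of its underside. Leave it where it stands.
- slide_box: blue closed slide box, 95 x 85 x 34 mm (x, y, z), loose; origin at the centre of its underside. Leave it where it stands.
Things that resemble listed ones, but are neither listed nor needed, are in the scene too. Leave any yellow look-alike of the cover alone.

How it is judged:
On the way, in this order (a step that is already met when the one before it is completed fails the run):
1. the filter drawer is home in its detent while the cover is still off the socket (value of joint filter_drawer below 0.0025 m and distance between cover and seat above 0.05 m), for 0.2 s.
2. the cover is snapped fully home on the socket, drawer still home (horizontal distance between cover and seat below 0.004 m and z of cover in the frame of seat between -0.003 and 0.002 m and angle between the z axis of cover and the z axis of light_source, either way round below 0.06 rad and angle between the x axis of cover and the x axis of light_source, either way round below 0.12 rad and value of joint filter_drawer below 0.0025 m), for 0.2 s.
At the end, for the whole second after the job is handed in: The drawer is within 2.5 mm of home; the cover is on the socket within 4 mm sideways, 2 mm in height, 0.06 rad of level and 0.12 rad of square (either way round), at rest, with the fingers on it, and it is pressed onto the gasket with 5 to 40 N all through the last second (all of step 2 and contact force between cover and gasket between 5 and 40 N and contact force between the fingers and cover above 3 N and linear speed of cover below 0.02 m/s); the arm keeps its last pose, push and grip.
It fails at once if the reagent bottle is moved more than 20 mm or tipped (distance of reagent_bottle from where it was at the start of the episode above 0.02 m or angle between reagent_bottle's own z axis and vertical above 0.3 rad).
It fails at once if the specimen jar is moved more than 20 mm or tipped (distance of specimen_jar from where it was at the start of the episode above 0.02 m or angle between specimen_jar's own z axis and vertical above 0.3 rad).
It fails at once if the slide box is moved more than 20 mm or tipped (distance of slide_box from where it was at the start of the episode above 0.02 m or angle between slide_box's own z axis and vertical above 0.3 rad).
It also fails if it takes over 61 s, if anything falls off the work surface, if the arm or the gripper's body presses on something with over 40 N, if the wrist force passes 120 N, or if a joint passes its speed limit or range.

## Working session

There is one attempt and no reset: what is moved stays moved. The work goes in short steps, Python scripts to look and compute and a tool call to move; the robot and the scene stay as the last step left them, time stands still between calls to the robot, and variables do not carry over. Pictures are saved under pics/ and viewed, at most 10 in all, crops included, and the job is handed in when it is done.

Besides the shell and the picture viewer there is one more tool, called after "Request:" as name(argument=value, ...), one argument or row to a line, values as JSON. arm_command: Moves the arm, as the interface text tells. Its arguments: {"type":"object","properties":{"deltas":{"type":"array"},"grip_force":{"type":"number"}},"required":["deltas"]}

```bash
mkdir -p pics && ls && python3 - <<'E'
from plant import manip
import cv2,numpy as np,pickle
for n in("scene","top"):
    s=manip.snapshot(n); cv2.imwrite(f"pics/{n}0.png",s["frame"]); pickle.dump(s,open(f"{n}0.pkl","wb"))
    print(n,s["fx"],s["fy"],s["cx"],s["cy"],s["D"]);print(np.round(s["world_from_camera"],3))
st=manip.read_state();print(st["time"],st["tool_pos"],np.round(st["ee_rot"],3),st["gripper_width"])
E
```

```text
pics
scene 417.0703709041835 417.0703709041835 281.89640620368266 206.40241277599793 [-0.12992054  0.          0.          0.          0.        ]
[[-0.117  0.761 -0.638  1.136]
 [ 0.993  0.098 -0.064  0.019]
 [ 0.014 -0.641 -0.768  0.839]
 [ 0.     0.     0.     1.   ]]
top 392.72233804759907 392.72233804759907 278.36515630792434 214.0012090681484 [-0.03102065  0.          0.          0.          0.        ]
[[-1.00e-03 -9.96e-01  8.90e-02  4.07e-01]
 [-1.00e+00 -1.00e-03 -2.30e-02 -2.70e-02]
 [ 2.30e-02 -8.90e-02 -9.96e-01  1.01e+00]
 [ 0.00e+00  0.00e+00  0.00e+00  1.00e+00]]
0.1 [ 0.21194866 -0.47988102  0.23079062] [[ 0.915  0.404 -0.   ]
 [ 0.404 -0.915  0.001]
 [ 0.    -0.001 -1.   ]] 0.08512455779575193
```

View pics/scene0.png

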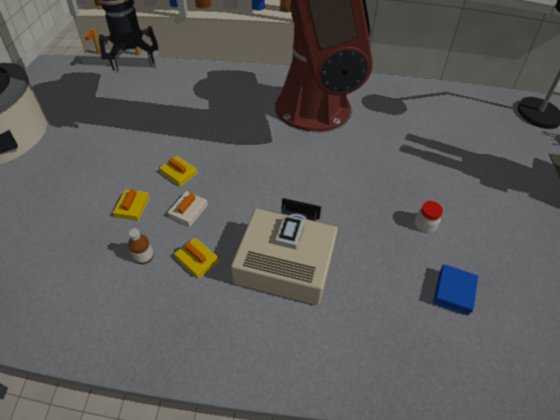

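View pics/top0.png

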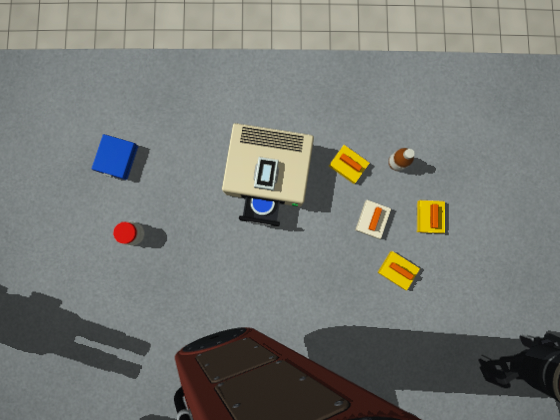

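Candidates for the cover (top picture): yellow look-alikes at (350,164), (432,217) and (400,270), and an ivory one with an orange rib at (374,219), which is (188,208) in scene. I choose the ivory one. The light source is at about (268,163), with its open drawer at (261,208). The next step is close crops to check this.

```bash
python3 - <<'E'
import cv2
a=cv2.imread("pics/top0.png")[118:248,215:415]
cv2.imwrite("pics/topc.png",cv2.resize(a,None,fx=4,fy=4,interpolation=cv2.INTER_CUBIC))
b=cv2.imread("pics/scene0.png")[180:310,150:350]
cv2.imwrite("pics/scenec.png",cv2.resize(b,None,fx=4,fy=4,interpolation=cv2.INTER_CUBIC))
E
```

```text
(no output)
```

View pics/topc.png

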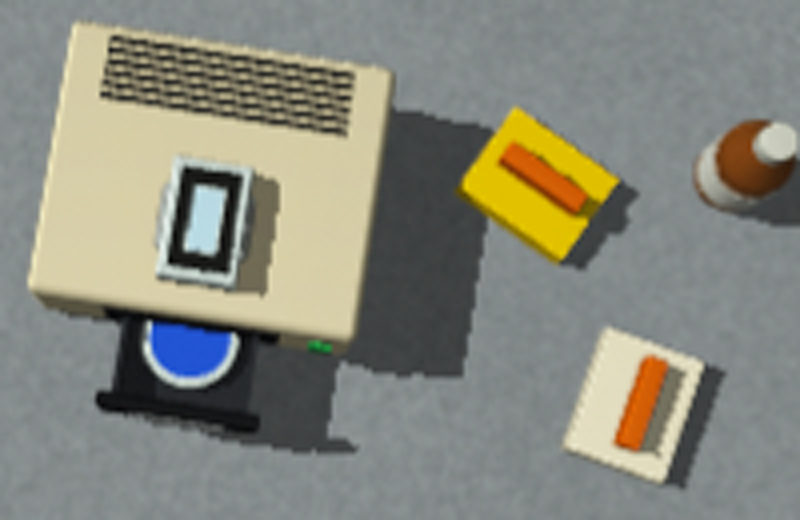

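View pics/scenec.png

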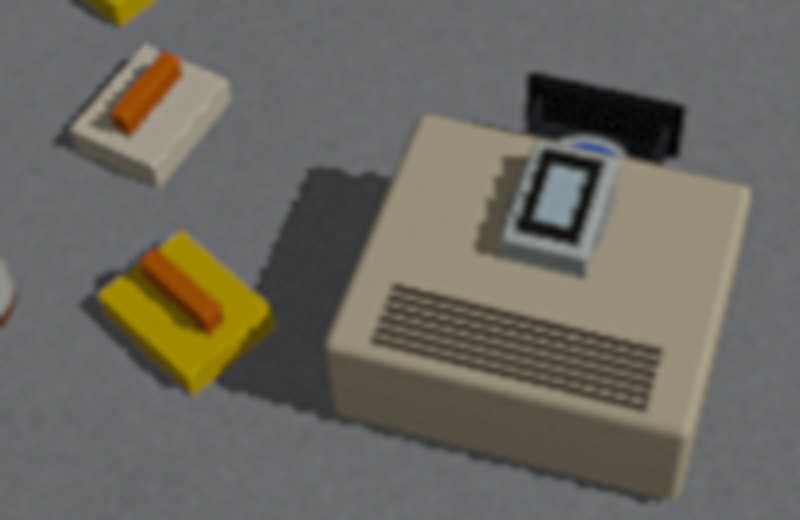

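The crops confirm the choice: the ivory cap with the orange rib is at top crop (635,405) and scene crop (150,110), next to the yellow one at (540,185). The plinth with its black gasket is at top crop (205,222). The drawer panel is at (178,412). I'll fit poses to the corners next.

```bash
cat > fit.py <<'E'
import pickle,numpy as np,cv2
from scipy.optimize import least_squares
S={n:pickle.load(open(f"{n}0.pkl","rb")) for n in("scene","top")}
O={"top":(215,118),"scene":(150,180)}
def proj(n,P):
    s=S[n];T=np.linalg.inv(s["world_from_camera"]);K=np.array([[s["fx"],0,s["cx"]],[0,s["fy"],s["cy"]],[0,0,1.]])
    return cv2.projectPoints(np.float64(P),cv2.Rodrigues(T[:3,:3])[0],T[:3,3],K,np.array(s["D"]))[0][:,0]
def px(n,c): return (np.array(c)+.5)/4-.5+np.array(O[n])
def W(p,L): 
    c,s=np.cos(p[2]),np.sin(p[2]); L=np.atleast_2d(np.float64(L))
    return np.c_[p[0]+c*L[:,0]-s*L[:,1],p[1]+s*L[:,0]+c*L[:,1],L[:,2]]
def fit(obs,p0,name):
    # obs: {cam:[(local xyz),(crop px)]}
    f=lambda p:np.concatenate([(proj(n,W(p,[a for a,_ in o]))-px(n,[b for _,b in o])).ravel() for n,o in obs.items()])
    r=least_squares(f,p0,loss="soft_l1");print(name,np.round(r.x,4),"res px")
    e=f(r.x).reshape(-1,2);print(np.round(e,1).tolist());return r.x
def rect(lx,ly,z,x0=0): # back-left, back-right, front-right, front-left (x fwd, y left)
    return [(x0+lx/2,ly/2,z),(x0+lx/2,-ly/2,z),(x0-lx/2,-ly/2,z),(x0-lx/2,ly/2,z)]
if __name__=="__main__":
    bt,gt=rect(.17,.2,.085),rect(.06,.036,.107,-.03)
    for cams in(("top","scene"),("top",),("scene",)):
        o={"top":list(zip(bt,[(78,22),(393,70),(355,324),(32,290)]))+list(zip(gt,[(180,164),(244,172),(231,279),(167,270)])),
           "scene":list(zip(bt,[(685,437),(330,347),(425,115),(748,185)]))+list(zip(gt,[(580,243),(518,233),(545,150),(603,158)]))}
        l=fit({c:o[c] for c in cams},[.55,0,-.1],f"light{cams}")
        ct,rt=rect(.082,.065,.022),rect(.06,.014,.042)
        o={"top":list(zip(ct,[(608,327),(705,360),(660,484),(564,447)]))+list(zip(rt,[(645,355),(668,361),(638,452),(615,445)])),
           "scene":list(zip(ct,[(157,168),(72,128),(147,45),(232,95)]))+list(zip(rt,[(127,132),(110,120),(163,53),(181,65)]))}
        c=fit({k:o[k] for k in cams},[.45,-.25,-.3],f"cover{cams}")
        print("seat",W(l,[-.03,0,.089]))
        # drawer opening from panel top edge at z=.07
        for n,pts in(("top",[(97,402),(258,422)]),("scene",[(530,75),(684,103)])):
            if n in cams:
                g=lambda q:(proj(n,W(l,[(-.095-q[0],q[1]+.05,.07),(-.095-q[0],q[1]-.05,.07)]))-px(n,sorted(pts,reverse=(n=="scene")))).ravel()
                r=least_squares(g,[.05,0]);print("drawer",n,r.x,r.fun)
E
python3 fit.py
```

```text
light('top', 'scene') [ 0.616  -0.0224 -0.1458] res px
[[-2.3, -2.0], [0.8, -1.8], [0.6, 3.8], [-2.0, -0.1], [0.3, -0.5], [-0.4, -0.2], [-0.9, -1.8], [-0.3, -1.9], [2.0, -0.6], [-2.2, -0.6], [-1.8, -2.1], [1.1, -1.4], [-0.3, 0.1], [-1.0, -1.1], [-0.6, -1.3], [0.5, 0.1]]
cover('top', 'scene') [ 0.4846 -0.29   -0.3575] res px
[[-0.3, -0.6], [-0.8, 0.1], [0.1, -0.8], [0.1, -0.5], [0.5, -0.9], [-0.0, -0.5], [-0.3, -0.7], [0.1, -1.0], [-0.3, -0.4], [0.1, 0.1], [0.1, -0.4], [-0.8, -4.2], [0.1, -3.2], [-0.2, -2.3], [0.4, -1.4], [0.4, -2.5]]
seat [[ 0.58630813 -0.01800009  0.089     ]]
drawer top [ 0.04753786 -0.00023318] [-0.51226132 -0.54336637  0.5137398   0.53825018]
drawer scene [0.0463325  0.00146769] [ 0.75760343  0.70579749 -0.76515056 -0.79110673]
light('top',) [ 0.6137 -0.0233 -0.1467] res px
[[-1.9, -1.1], [1.3, -0.9], [1.0, 4.7], [-1.6, 0.8], [0.7, 0.5], [-0.0, 0.8], [-0.5, -0.9], [0.1, -0.9]]
cover('top',) [ 0.4831 -0.2901 -0.3566] res px
[[-0.3, 0.0], [-0.7, 0.7], [0.2, -0.2], [0.1, 0.1], [0.6, -0.3], [0.1, 0.1], [-0.3, -0.1], [0.2, -0.3]]
seat [[ 0.58405425 -0.01893761  0.089     ]]
drawer top [0.045445   0.00092756] [-0.50959608 -0.56098686  0.51107205  0.55587568]
light('scene',) [ 0.6179 -0.0215 -0.1508] res px
[[2.1, 0.4], [-2.0, -0.0], [-1.3, -1.6], [1.6, -0.5], [0.0, 0.8], [-0.7, -0.4], [-0.2, -0.6], [0.9, 0.9]]
cover('scene',) [ 0.4903 -0.2884 -0.3672] res px
[[-0.5, 1.5], [0.0, 1.7], [0.3, 1.2], [-0.6, -2.4], [-0.0, -1.4], [-0.3, -0.5], [0.6, 0.3], [0.5, -0.7]]
seat [[ 0.5882251  -0.01701734  0.089     ]]
drawer scene [ 0.0480891  -0.00035139] [ 0.73381478  0.77994113 -0.7413127  -0.86610856]
```

```bash
cat > go.py <<'E'
import numpy as np,sys
from scipy.spatial.transform import Rotation as R
from plant import manip
def go(x,y,z,yaw):
    s=manip.read_state();T=np.array(s["ee_rot"]);c,n=np.cos(yaw),np.sin(yaw)
    D=np.array([[c,n,0],[n,-c,0],[0,0,-1.]])
    d=T.T@(np.array([x,y,z])-s["tool_pos"])/.025;r=R.from_matrix(T.T@D).as_rotvec(degrees=True)/8
    print("t",round(s["time"],2),"tcp",np.round(s["tool_pos"],4),"w",round(s["gripper_width"],4),"F",np.round(s["force"],1),"j",np.round(s["joint_pos"],2))
    print("shift",np.round(d,2),"turn",np.round(r,2))
if __name__=="__main__": go(*map(float,sys.argv[1:5]))
E
python3 go.py 0.430 0.005 0.231 2.996
python3 - <<'E'
from fit import *
gt,pt=rect(.06,.036,.107,0),None
o={"top":list(zip(gt,[(180,164),(244,172),(231,279),(167,270)])),"scene":list(zip(gt,[(580,243),(518,233),(545,150),(603,158)]))}
for c in("top","scene"): fit({c:o[c]},[.585,-.018,-.14],"seat-gasket "+c)
E
```

```text
t 0.1 tcp [ 0.2119 -0.4799  0.2308] w 0.0851 F [ 0.3  0.1 -0.2] j [-1.29  0.29 -0.15  1.13  0.    1.43]
shift [ 1.581e+01 -1.422e+01  1.000e-02] turn [-0.000e+00 -1.000e-02 -1.848e+01]
seat-gasket top [ 0.5837 -0.0187 -0.1196] res px
[[0.3, 0.8], [-0.4, 0.6], [-0.2, -0.9], [0.4, -0.5]]
seat-gasket scene [ 0.5877 -0.0171 -0.1139] res px
[[0.6, 0.5], [-0.3, -0.3], [-0.8, -0.7], [0.4, 0.3]]
```

Request:
arm_command(
  deltas=[
    [[0, 1, -0.9, 0, 0, 0, -1], [0, 2, -1.8, 0, 0, 0, -2], [0, 3, -2.7, 0, 0, 0, -3], [0, 4, -3.6, 0, 0, 0, -4], [0, 5, -4.5, 0, 0, 0, -5], [0, 6, -5.4, 0, 0, 0, -6], [0, 7, -6.3, 0, 0, 0, -7], [0, 8, -7.2, 0, 0, 0, -8]],
  ],
  grip_force=40,
)

```text
time: 0.9
tool_pos: [0.3225, -0.2334, 0.2312]
ee_rot: [[0.032, 0.999, -0.0], [0.999, -0.032, 0.0], [0.0, -0.0, -1.0]]
force: [-0.3, 0.2, 0.4]
gripper_width: -0.0002
finger_force: 0.0
```

```bash
python3 go.py 0.430 0.005 0.231 2.996
```

```text
t 0.9 tcp [ 0.3225 -0.2334  0.2312] w -0.0002 F [-0.3  0.2  0.4] j [-0.81  0.05 -0.45  1.07  0.    0.79]
shift [9.67 3.99 0.01] turn [  0.    -0.   -10.44]
```

Request:
arm_command(
  deltas=[
    [[0, 1.3, 0.5, 0, 0, 0, -1], [0, 2.6, 1.0, 0, 0, 0, -2], [0, 3.9, 1.6, 0, 0, 0, -3], [0, 5.2, 2.1, 0, 0, 0, -4], [0, 6.5, 2.7, 0, 0, 0, -5], [0, 7.8, 3.2, 0, 0, 0, -6], [0, 9.0, 3.7, 0, 0, 0, -7], [0, 9.67, 4.0, 0, 0, 0, -8]],
  ],
)

```text
time: 1.7
tool_pos: [0.4318, 0.0051, 0.2311]
ee_rot: [[-0.885, 0.466, -0.0], [0.466, 0.885, 0.0], [0.0, 0.0, -1.0]]
force: [-0.0, -0.2, 0.9]
gripper_width: 0.0002
finger_force: 0.0
```

```bash
python3 go.py 0.430 0.005 0.048 2.996
```

```text
t 1.7 tcp [0.4318 0.0051 0.2311] w 0.0002 F [-0.  -0.2  0.9] j [-0.16  0.11 -0.38  1.08  0.    0.33]
shift [ 0.06 -0.04  7.32] turn [ 0.   -0.   -2.43]
```

Request:
arm_command(
  deltas=[
    [[0, 0, 0, 0.5, 0, 0, -1], [0, 0.06, -0.04, 1.8, 0, 0, -2], [0, 0.06, -0.04, 3.2, 0, 0, -2.43], [0, 0.06, -0.04, 4.6, 0, 0, -2.43], [0, 0.06, -0.04, 6.0, 0, 0, -2.43], [0, 0.06, -0.04, 7.0, 0, 0, -2.43], [0, 0.06, -0.04, 7.32, 0, 0, -2.43], [0, 0.06, -0.04, 7.32, 0, 0, -2.43]],
  ],
)

```text
time: 2.5
tool_pos: [0.4288, 0.0029, 0.0477]
ee_rot: [[-0.988, 0.152, -0.002], [0.152, 0.988, 0.0], [0.002, 0.0, -1.0]]
force: [-0.1, -0.2, 0.9]
gripper_width: -0.0004
finger_force: 0.0
```

```bash
python3 go.py 0.511 -0.007 0.048 2.996
python3 - <<'E'
from plant import manip
import cv2
s=manip.snapshot("top");cv2.imwrite("pics/push0.png",cv2.resize(s["frame"][118:278,195:395],None,fx=3,fy=3,interpolation=cv2.INTER_CUBIC))
E
```

```text
t 2.5 tcp [0.4288 0.0029 0.0477] w -0.0004 F [-0.1 -0.2  0.9] j [-0.16  0.32 -0.67  0.58 -0.   -0.01]
shift [-3.31  0.11 -0.02] turn [ 0.   -0.02 -0.05]
```

View pics/push0.png

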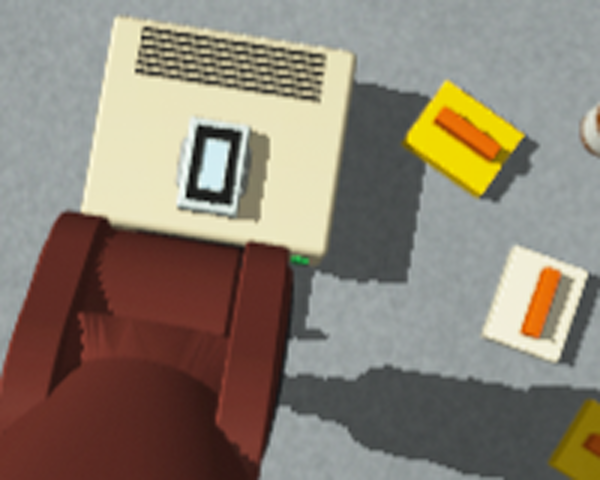

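The top view shows the arm in front of the drawer at (190,260) and nothing else disturbed. I'll push along tool -x.

Request:
arm_command(
  deltas=[
    [[0, -0.5, 0.02, 0, 0, 0, 0], [0, -0.9, 0.03, 0, 0, 0, 0], [0, -1.3, 0.04, 0, 0, 0, 0], [0, -1.6, 0.05, 0, 0, 0, 0], [0, -1.9, 0.06, 0, 0, 0, 0], [0, -2.2, 0.07, 0, 0, 0, 0], [0, -2.5, 0.08, 0, 0, 0, 0], [0, -2.8, 0.09, 0, 0, 0, 0]],
  ],
)

```text
time: 3.35
tool_pos: [0.4995, -0.0057, 0.0482]
ee_rot: [[-0.988, 0.152, -0.0], [0.152, 0.988, -0.0], [0.0, -0.0, -1.0]]
force: [-1.8, -1.1, 0.8]
gripper_width: -0.0001
finger_force: 0.8
```

```bash
python3 go.py 0.511 -0.007 0.048 2.996
```

```text
t 3.35 tcp [ 0.4995 -0.0057  0.0482] w -0.0001 F [-1.8 -1.1  0.8] j [-0.16  0.43 -0.49  0.65 -0.   -0.01]
shift [-0.46  0.02  0.01] turn [-0.   -0.   -0.05]
```

Request:
arm_command(
  deltas=[
    [[0, -0.08, 0, 0, 0, 0, 0], [0, -0.16, 0, 0, 0, 0, 0], [0, -0.24, 0, 0, 0, 0, 0], [0, -0.3, 0, 0, 0, 0, 0], [0, -0.36, 0, 0, 0, 0, 0], [0, -0.4, 0, 0, 0, 0, 0], [0, -0.44, 0, 0, 0, 0, 0], [0, -0.44, 0, 0, 0, 0, 0]],
  ],
)

```text
time: 4.15
tool_pos: [0.5104, -0.0073, 0.0483]
ee_rot: [[-0.988, 0.152, 0.001], [0.152, 0.988, 0.0], [-0.001, 0.0, -1.0]]
force: [-1.7, -0.5, -0.2]
gripper_width: -0.0001
finger_force: 0.7
```

```bash
python3 go.py 0.511 -0.007 0.048 2.996
```

```text
t 4.15 tcp [ 0.5104 -0.0073  0.0483] w -0.0001 F [-1.7 -0.5 -0.2] j [-0.16  0.45 -0.46  0.67  0.   -0.01]
shift [-0.02  0.02  0.01] turn [ 0.    0.   -0.05]
```

Request:
arm_command(
  deltas=[
    [[0, -0.04, 0, 0, 0, 0, 0], [0, -0.08, 0, 0, 0, 0, 0], [0, -0.12, 0, 0, 0, 0, 0], [0, -0.16, 0, 0, 0, 0, 0], [0, -0.2, 0, 0, 0, 0, 0], [0, -0.2, 0, 0, 0, 0, 0], [0, -0.2, 0, 0, 0, 0, 0], [0, -0.2, 0, 0, 0, 0, 0]],
  ],
)

```text
time: 4.95
tool_pos: [0.5122, -0.0076, 0.0479]
ee_rot: [[-0.988, 0.152, -0.005], [0.152, 0.988, 0.001], [0.005, -0.0, -1.0]]
force: [-10.6, 1.2, 7.4]
gripper_width: -0.0002
finger_force: 5.6
```

```bash
python3 go.py 0.511 -0.007 0.048 2.996
```

```text
t 4.95 tcp [ 0.5122 -0.0076  0.0479] w -0.0002 F [-10.6   1.2   7.4] j [-0.16  0.45 -0.45  0.67 -0.   -0.01]
shift [ 0.05  0.02 -0.  ] turn [-0.   -0.03 -0.05]
```

Request:
arm_command(
  deltas=[
    [[0, -0.04, 0, 0, 0, 0, 0], [0, -0.08, 0, 0, 0, 0, 0], [0, -0.12, 0, 0, 0, 0, 0], [0, -0.16, 0, 0, 0, 0, 0], [0, -0.16, 0, 0, 0, 0, 0], [0, -0.16, 0, 0, 0, 0, 0], [0, -0.16, 0, 0, 0, 0, 0], [0, -0.16, 0, 0, 0, 0, 0]],
  ],
)

```text
time: 5.75
tool_pos: [0.5123, -0.0076, 0.0472]
ee_rot: [[-0.988, 0.152, -0.012], [0.152, 0.988, 0.001], [0.012, -0.0, -1.0]]
force: [-23.2, 2.6, 15.7]
gripper_width: 0.0001
finger_force: 11.7
```

```bash
python3 go.py 0.430 0.005 0.048 2.996
```

```text
t 5.75 tcp [ 0.5123 -0.0076  0.0472] w 0.0001 F [-23.2   2.6  15.7] j [-0.16  0.46 -0.44  0.68 -0.   -0.01]
shift [ 3.33 -0.    0.01] turn [-0.   -0.08 -0.05]
```

Force is rising against a hard stop with no motion, so the drawer is home. I'll back off and rise.

Request:
arm_command(
  deltas=[
    [[0, 0.3, 0, 0, 0, 0, 0], [0, 1, 0, 0, 0, 0, 0], [0, 1.8, 0, 0, 0, 0, 0], [0, 2, 0, -1, 0, 0, 0], [0, 2, 0, -2.5, 0, 0, 0], [0, 2, 0, -4, 0, 0, 0], [40, 2, 0, -4.5, 0, 0, 0], [40, 2, 0, -4.5, 0, 0, 0]],
  ],
)

```text
time: 6.55
tool_pos: [0.4718, -0.0014, 0.1631]
ee_rot: [[-0.988, 0.152, 0.006], [0.152, 0.988, -0.001], [-0.006, 0.0, -1.0]]
force: [0.4, -0.6, -0.2]
gripper_width: 0.0281
finger_force: 0.0
```

```bash
python3 go.py 0.487 -0.290 0.16 2.784
```

```text
t 6.55 tcp [ 0.4718 -0.0014  0.1631] w 0.0281 F [ 0.4 -0.6 -0.2] j [-0.16  0.24 -0.41  0.91  0.   -0.01]
shift [ -2.35 -11.32   0.14] turn [0.   0.04 1.47]
```

Request:
arm_command(
  deltas=[
    [[40, -0.3, -1.5, 0, 0, 0, 0.3], [40, -0.6, -3.2, 0, 0, 0, 0.6], [40, -1, -5, 0, 0, 0, 0.9], [40, -1.4, -6.8, 0, 0, 0, 1.2], [40, -1.8, -8.6, 0, 0, 0, 1.47], [40, -2.1, -10.2, 0, 0, 0, 1.47], [40, -2.35, -11.32, 0.1, 0, 0, 1.47], [40, -2.35, -11.32, 0.14, 0, 0, 1.47]],
  ],
)

```text
time: 7.35
tool_pos: [0.4844, -0.2933, 0.1556]
ee_rot: [[-0.935, 0.354, -0.0], [0.354, 0.935, -0.001], [-0.0, -0.001, -1.0]]
force: [0.1, 0.8, -0.1]
gripper_width: 0.0401
finger_force: 0.0
```

```bash
python3 go.py 0.487 -0.290 0.060 2.784
```

```text
t 7.35 tcp [ 0.4844 -0.2933  0.1556] w 0.0401 F [ 0.1  0.8 -0.1] j [-0.67  0.42 -0.17  0.98 -0.   -0.31]
shift [-0.05  0.16  3.82] turn [-0.01  0.   -0.03]
```

Request:
arm_command(
  deltas=[
    [[40, -0.05, 0.1, 0.6, 0, 0, 0], [40, -0.05, 0.16, 1.4, 0, 0, 0], [40, -0.05, 0.16, 2.2, 0, 0, 0], [40, -0.05, 0.16, 3.0, 0, 0, 0], [40, -0.05, 0.16, 3.6, 0, 0, 0], [40, -0.05, 0.16, 3.82, 0, 0, 0], [40, -0.05, 0.16, 3.82, 0, 0, 0], [40, -0.05, 0.16, 3.82, 0, 0, 0]],
  ],
)

```text
time: 8.15
tool_pos: [0.4874, -0.2863, 0.0621]
ee_rot: [[-0.937, 0.35, 0.0], [0.35, 0.937, -0.0], [-0.0, -0.0, -1.0]]
force: [1.2, -0.1, -0.1]
gripper_width: 0.0397
finger_force: 0.0
```

```bash
python3 go.py 0.487 -0.290 0.024 2.784
python3 - <<'E'
from plant import manip
import cv2
s=manip.snapshot("scene");cv2.imwrite("pics/grasp0.png",cv2.resize(s["frame"][150:300,130:330],None,fx=4,fy=4,interpolation=cv2.INTER_CUBIC))
E
```

```text
t 8.15 tcp [ 0.4874 -0.2863  0.0621] w 0.0397 F [ 1.2 -0.1 -0.1] j [-0.66  0.51 -0.29  0.76  0.   -0.3 ]
shift [-0.04 -0.15  1.52] turn [-0.  0.  0.]
```

View pics/grasp0.png

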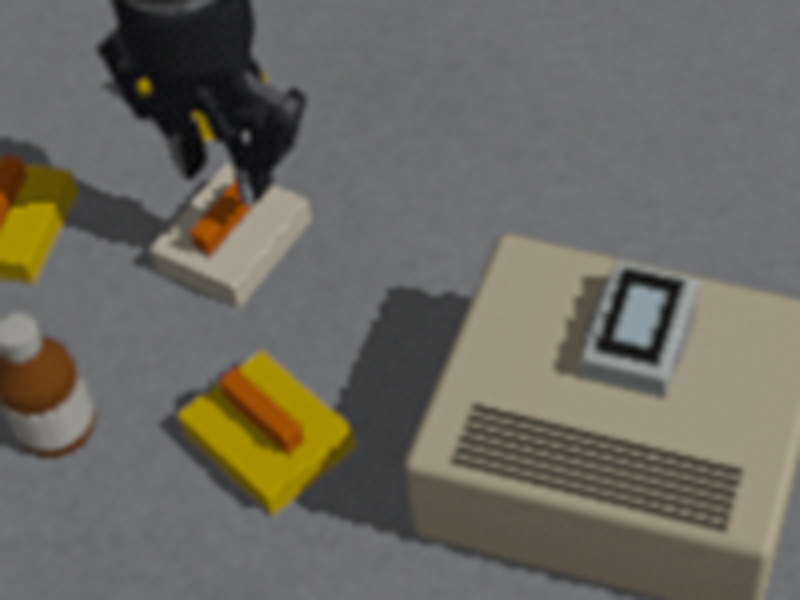

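The fingers at (190,165) and (258,195) straddle the rib at (225,215), and the drawer is closed. I'll lower and close.

Request:
arm_command(
  deltas=[
    [[40, -0.04, -0.15, 0.3, 0, 0, 0], [40, -0.04, -0.15, 0.7, 0, 0, 0], [40, -0.04, -0.15, 1.1, 0, 0, 0], [40, -0.04, -0.15, 1.4, 0, 0, 0], [40, -0.04, -0.15, 1.48, 0, 0, 0], [40, -0.04, -0.15, 1.48, 0, 0, 0], [10, -0.04, -0.15, 1.48, 0, 0, 0], [10, -0.04, -0.15, 1.48, 0, 0, 0]],
  ],
  grip_force=60,
)

```text
time: 9.0
tool_pos: [0.4871, -0.2905, 0.0253]
ee_rot: [[-0.937, 0.35, 0.001], [0.35, 0.937, -0.001], [-0.001, -0.0, -1.0]]
force: [-6.0, 4.7, 19.2]
gripper_width: 0.0126
finger_force: 61.2
```

```bash
python3 go.py 0.487 -0.290 0.024 2.784
```

```text
t 9.0 tcp [ 0.4871 -0.2905  0.0253] w 0.0126 F [-6.   4.7 19.2] j [-0.67  0.56 -0.32  0.68 -0.   -0.31]
shift [0.01 0.02 0.05] turn [-0.    0.01 -0.  ]
```

Request:
arm_command(
  deltas=[
    [[10, 0, 0, 0, 0, 0, 0], [10, 0, 0, -0.4, 0, 0, 0], [10, 0, 0, -1, 0, 0, 0], [10, 0, 0, -2.2, 0, 0, 0], [10, 0, 0, -3.5, 0, 0, 0], [10, 0, 0, -4.8, 0, 0, 0], [10, 0, 0, -5.8, 0, 0, 0], [10, 0, 0, -5.8, 0, 0, 0]],
  ],
)

```text
time: 9.8
tool_pos: [0.4886, -0.2916, 0.1742]
ee_rot: [[-0.937, 0.35, 0.005], [0.35, 0.937, -0.004], [-0.006, -0.002, -1.0]]
force: [0.6, 0.1, -1.0]
gripper_width: 0.0125
finger_force: 58.6
```

```bash
python3 go.py 0.587 -0.018 0.17 2.996
```

```text
t 9.8 tcp [ 0.4886 -0.2916  0.1742] w 0.0125 F [ 0.6  0.1 -1. ] j [-0.67  0.4  -0.14  1.02  0.   -0.31]
shift [ 0.14 11.63  0.14] turn [-0.02  0.04 -1.52]
```

Request:
arm_command(
  deltas=[
    [[10, 0, 1, 0, 0, 0, -0.3], [10, 0, 2.5, 0, 0, 0, -0.6], [10, 0, 4.2, 0, 0, 0, -0.9], [10, 0.05, 6, 0, 0, 0, -1.2], [10, 0.1, 7.8, 0, 0, 0, -1.5], [10, 0.14, 9.5, 0, 0, 0, -1.52], [10, 0.14, 10.9, 0.1, 0, 0, -1.52], [10, 0.14, 11.6, 0.14, 0, 0, -1.52]],
  ],
)

```text
time: 10.6
tool_pos: [0.5851, -0.0145, 0.1658]
ee_rot: [[-0.99, 0.143, -0.001], [0.143, 0.99, 0.001], [0.001, 0.001, -1.0]]
force: [0.0, -0.8, -0.4]
gripper_width: 0.0123
finger_force: 58.7
```

Request:
arm_command(
  deltas=[
    [[10, 0, 0, 0, 0, 0, 0], [10, 0, 0, 0, 0, 0, 0], [10, 0, 0, 0, 0, 0, 0], [10, 0, 0, 0, 0, 0, 0], [10, 0, 0, 0, 0, 0, 0], [10, 0, 0, 0, 0, 0, 0], [10, 0, 0, 0, 0, 0, 0], [10, 0, 0, 0, 0, 0, 0]],
  ],
)

```text
time: 11.4
tool_pos: [0.585, -0.0175, 0.1663]
ee_rot: [[-0.989, 0.145, 0.0], [0.145, 0.989, -0.0], [-0.0, 0.0, -1.0]]
force: [0.6, -0.6, -0.3]
gripper_width: 0.0129
finger_force: 58.7
```

```bash
python3 go.py 0.587 -0.018 0.145 2.996
```

```text
t 11.4 tcp [ 0.585  -0.0175  0.1663] w 0.0129 F [ 0.6 -0.6 -0.3] j [-0.15  0.45 -0.1   1.03  0.   -0.01]
shift [-0.08 -0.01  0.85] turn [ 0.  0. -0.]
```

Request:
arm_command(
  deltas=[
    [[10, -0.08, 0, 0.2, 0, 0, 0], [10, -0.08, 0, 0.5, 0, 0, 0], [10, -0.08, 0, 0.8, 0, 0, 0], [10, -0.08, 0, 0.85, 0, 0, 0], [10, -0.08, 0, 0.85, 0, 0, 0], [10, -0.08, 0, 0.85, 0, 0, 0], [10, -0.08, 0, 0.85, 0, 0, 0], [10, -0.08, 0, 0.85, 0, 0, 0]],
  ],
)

```text
time: 12.2
tool_pos: [0.5872, -0.0177, 0.1453]
ee_rot: [[-0.989, 0.145, 0.0], [0.145, 0.989, -0.0], [-0.0, 0.0, -1.0]]
force: [0.0, -0.7, -0.9]
gripper_width: 0.0124
finger_force: 58.7
```

```bash
python3 go.py 0.587 -0.018 0.145 2.996
python3 - <<'E'
from plant import manip
import cv2
s=manip.snapshot("scene");cv2.imwrite("pics/over0.png",cv2.resize(s["frame"][195:305,225:345],None,fx=5,fy=5,interpolation=cv2.INTER_CUBIC))
E
```

```text
t 12.2 tcp [ 0.5872 -0.0177  0.1453] w 0.0124 F [ 0.  -0.7 -0.9] j [-0.15  0.47 -0.12  0.98  0.   -0.01]
shift [ 0.01 -0.01  0.01] turn [0. 0. 0.]
```

View pics/over0.png

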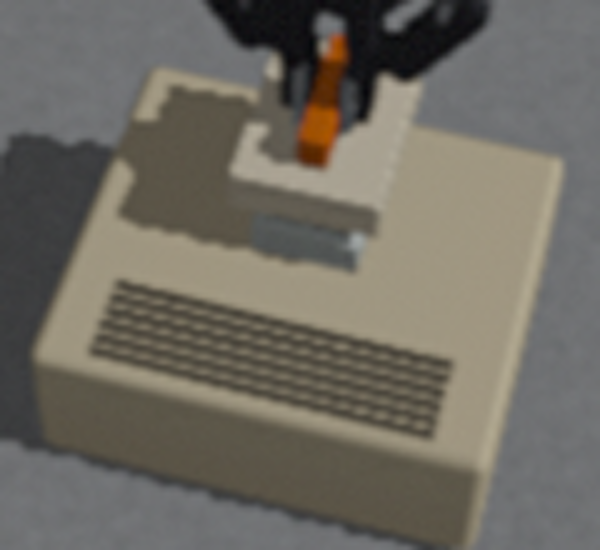

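The cover is level over the plinth. Its back edge runs (230,173)–(380,215), its rim (232,197)–(376,237), and the plinth's back foot (252,247)–(356,270). I'll fit the two against each other.

```bash
python3 - <<'E'
import fit
from fit import *
fit.px=lambda n,c:(np.array(c)+.5)/5-.5+np.array((225,195))
h=.120
o=[((.041,.0325,h+.022),(380,213)),((.041,-.0325,h+.022),(230,174)),((.041,.0325,h),(377,238)),((.041,-.0325,h),(232,198)),((-.041,.0325,h+.022),(421,83))]
f=lambda p:(proj("scene",W([p[0],p[1],-.146],[a for a,_ in o]))-fit.px("scene",[b for _,b in o])).ravel()
r=least_squares(f,[.587,-.018]);print("cover",r.x,np.round(f(r.x),1))
q=[((.036,.024,.085),(356,271)),((.036,-.024,.085),(252,247)),((.036,.024,.103),(363,236))]
g=lambda p:(proj("scene",W([p[0],p[1],-.146],[a for a,_ in q]))-fit.px("scene",[b for _,b in q])).ravel()
r=least_squares(g,[.587,-.018]);print("plinth",r.x,np.round(g(r.x),1))
E
```

```text
cover [ 0.58770557 -0.01749626] [ 0.1 -0.3 -0.3  0.7  0.2  0.9 -0.6  2.1  0.6 -3.8]
plinth [ 0.58364853 -0.01756482] [ 0.5 -0.7  0.1 -0.8 -0.6  1.5]
```

Request:
arm_command(
  deltas=[
    [[10, 0, 0, 0.2, 0, 0, 0], [10, 0, 0, 0.4, 0, 0, 0], [10, 0, 0, 0.5, 0, 0, 0], [10, 0, 0, 0.6, 0, 0, 0], [10, 0, 0, 0.68, 0, 0, 0], [10, 0, 0, 0.74, 0, 0, 0], [10, 0, 0, 0.74, 0, 0, 0], [10, 0, 0, 0.74, 0, 0, 0]],
  ],
)

```text
time: 13.05
tool_pos: [0.5871, -0.0177, 0.1266]
ee_rot: [[-0.989, 0.145, 0.0], [0.145, 0.989, -0.0], [-0.0, 0.0, -1.0]]
force: [-0.3, -1.0, -0.2]
gripper_width: 0.0127
finger_force: 58.7
```

```bash
python3 go.py 0.587 -0.018 0.120 2.996
```

```text
t 13.05 tcp [ 0.5871 -0.0177  0.1266] w 0.0127 F [-0.3 -1.  -0.2] j [-0.15  0.48 -0.15  0.94  0.   -0.01]
shift [ 0.   -0.01  0.26] turn [0. 0. 0.]
```

Request:
arm_command(
  deltas=[
    [[10, 0, 0, 0.04, 0, 0, 0], [10, 0, 0, 0.08, 0, 0, 0], [10, 0, 0, 0.12, 0, 0, 0], [10, 0, 0, 0.16, 0, 0, 0], [10, 0, 0, 0.2, 0, 0, 0], [10, 0, 0, 0.24, 0, 0, 0], [10, 0, 0, 0.24, 0, 0, 0], [10, 0, 0, 0.24, 0, 0, 0]],
  ],
)

```text
time: 13.85
tool_pos: [0.5878, -0.0178, 0.1216]
ee_rot: [[-0.989, 0.145, 0.002], [0.145, 0.989, -0.0], [-0.002, 0.0, -1.0]]
force: [-1.3, 0.4, 7.1]
gripper_width: 0.0127
finger_force: 59.9
```

```bash
python3 go.py 0.587 -0.018 0.114 2.996
```

```text
t 13.85 tcp [ 0.5878 -0.0178  0.1216] w 0.0127 F [-1.3  0.4  7.1] j [-0.15  0.49 -0.16  0.92  0.   -0.01]
shift [ 0.03 -0.01  0.3 ] turn [0.   0.01 0.  ]
```

Request:
arm_command(
  deltas=[
    [[10, 0, 0, 0.02, 0, 0, 0], [10, 0, 0, 0.04, 0, 0, 0], [10, 0, 0, 0.06, 0, 0, 0], [10, 0, 0, 0.08, 0, 0, 0], [10, 0, 0, 0.1, 0, 0, 0], [10, 0, 0, 0.12, 0, 0, 0], [10, 0, 0, 0.14, 0, 0, 0], [10, 0, 0, 0.14, 0, 0, 0]],
  ],
)

```text
time: 14.65
tool_pos: [0.587, -0.0177, 0.1165]
ee_rot: [[-0.989, 0.145, -0.0], [0.145, 0.989, 0.0], [0.0, 0.0, -1.0]]
force: [4.1, -0.3, -4.9]
gripper_width: 0.0125
finger_force: 58.5
```

```bash
python3 go.py 0.587 -0.018 0.114 2.996
```

```text
t 14.65 tcp [ 0.587  -0.0177  0.1165] w 0.0125 F [ 4.1 -0.3 -4.9] j [-0.15  0.49 -0.16  0.92  0.   -0.01]
shift [-0.   -0.01  0.1 ] turn [ 0. -0.  0.]
```

It has passed the peak and the bars are now pulling down. I'll continue down to the gasket.

Request:
arm_command(
  deltas=[
    [[10, 0, 0, 0.02, 0, 0, 0], [10, 0, 0, 0.04, 0, 0, 0], [10, 0, 0, 0.06, 0, 0, 0], [10, 0, 0, 0.08, 0, 0, 0], [10, 0, 0, 0.1, 0, 0, 0], [10, 0, 0, 0.12, 0, 0, 0], [10, 0, 0, 0.12, 0, 0, 0], [10, 0, 0, 0.12, 0, 0, 0]],
  ],
)

```text
time: 15.45
tool_pos: [0.5868, -0.0177, 0.1144]
ee_rot: [[-0.989, 0.145, -0.0], [0.145, 0.989, -0.0], [0.0, -0.0, -1.0]]
force: [-2.5, 0.5, 5.9]
gripper_width: 0.0128
finger_force: 59.6
```

```bash
python3 go.py 0.587 -0.018 0.112 2.996
```

```text
t 15.45 tcp [ 0.5868 -0.0177  0.1144] w 0.0128 F [-2.5  0.5  5.9] j [-0.15  0.49 -0.17  0.91 -0.   -0.01]
shift [-0.01 -0.01  0.09] turn [-0. -0.  0.]
```

Request:
arm_command(
  deltas=[
    [[10, 0, 0, 0.02, 0, 0, 0], [10, 0, 0, 0.04, 0, 0, 0], [10, 0, 0, 0.05, 0, 0, 0], [10, 0, 0, 0.05, 0, 0, 0], [10, 0, 0, 0.05, 0, 0, 0], [10, 0, 0, 0.05, 0, 0, 0], [10, 0, 0, 0.05, 0, 0, 0], [10, 0, 0, 0.05, 0, 0, 0]],
  ],
)

```text
time: 16.25
tool_pos: [0.5869, -0.0177, 0.1143]
ee_rot: [[-0.989, 0.145, 0.001], [0.145, 0.989, -0.0], [-0.001, -0.0, -1.0]]
force: [-7.4, 1.0, 18.5]
gripper_width: 0.0125
finger_force: 61.5
```

```bash
python3 go.py 0.587 -0.018 0.112 2.996
python3 - <<'E'
from plant import manip
import cv2
s=manip.snapshot("scene");cv2.imwrite("pics/end0.png",cv2.resize(s["frame"][180:320,210:360],None,fx=4,fy=4,interpolation=cv2.INTER_CUBIC))
E
```

```text
t 16.25 tcp [ 0.5869 -0.0177  0.1143] w 0.0125 F [-7.4  1.  18.5] j [-0.15  0.49 -0.17  0.91 -0.   -0.01]
shift [-0.01 -0.01  0.09] turn [-0.  0.  0.]
```

View pics/end0.png

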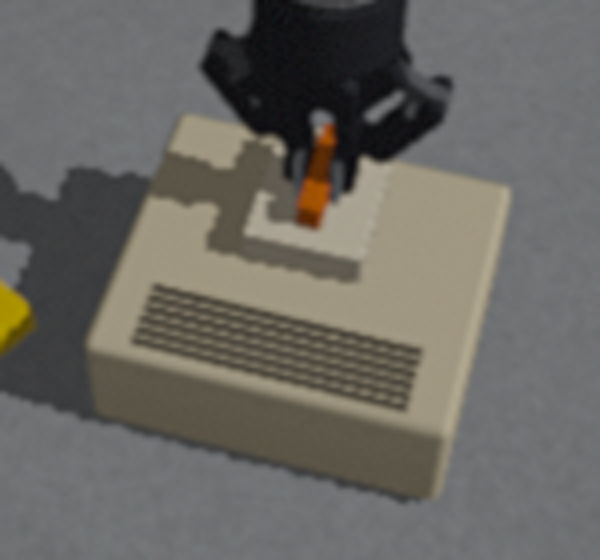

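The cover sits flat on the socket, with its back edge at (245,235)–(360,270). The push is 18.5 N, so I'll ease it to about 12 N.

Request:
arm_command(
  deltas=[
    [[10, 0, 0, -0.025, 0, 0, 0], [10, 0, 0, -0.025, 0, 0, 0], [10, 0, 0, -0.025, 0, 0, 0], [10, 0, 0, -0.025, 0, 0, 0], [10, 0, 0, -0.025, 0, 0, 0], [10, 0, 0, -0.025, 0, 0, 0], [10, 0, 0, -0.025, 0, 0, 0], [10, 0, 0, -0.025, 0, 0, 0]],
  ],
)

```text
time: 17.1
tool_pos: [0.5868, -0.0177, 0.1144]
ee_rot: [[-0.989, 0.145, 0.0], [0.145, 0.989, -0.0], [-0.0, -0.0, -1.0]]
force: [-4.9, 0.1, 12.3]
gripper_width: 0.0126
finger_force: 60.5
```

```bash
python3 go.py 0.587 -0.018 0.112 2.996
```

```text
t 17.1 tcp [ 0.5868 -0.0177  0.1144] w 0.0126 F [-4.9  0.1 12.3] j [-0.15  0.49 -0.17  0.91 -0.   -0.01]
shift [-0.01 -0.01  0.09] turn [-0.  0.  0.]
```

```bash
python3 -c "
from plant import manip
print(manip.finish_job())"
```

```text
the job is handed in; nothing more can be done
None
```

The drawer was pushed to its hard stop and the cover snapped down onto the socket, pressed at about 12.3 N with the fingers still on it; I handed the job in at about 17 s and no verdict was returned.

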